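# Load the centrifuge buckets in balanced pairs

## Robot

A 7-joint arm with a two-finger parallel gripper is mounted at the origin on the work surface. World frame = base frame: x ahead of the robot, y to its left, z up, the work surface at z = 0. Lengths are in mm, angles in rad, forces in N, time in s.
With the tool pointing down it reaches from about 425 to 1025 mm from the base axis. Payload 9.4 kg.
Tool frame: the origin (TCP) lies between the finger pads; the fingertips stand 19 mm ahead of it and the grasp point (between the pads) is the TCP; z points along the fingers, y is the line along which they close (so a half turn about z gives the same grasp; the last joint's range is limited). The gripper opens to 85 mm and grips with 20 to 120 N. Pads are 22 mm wide; open, the fingers measure 114 mm over their backs; the gripper's body (76 mm by 85 mm) begins 54 mm behind the grasp point. The pads swing forward as they close: fully open they stand 13 mm farther back than shut.
Start: joints at [-1.264, 0.599, -0.003, 1.599, 0.002, 0.943, -0.08], TCP at [271.477, 672.253, 250.275] pointing down, gripper open.
Joint ranges: [-2.57, 2.57], [-0.35, 1.97], [-1.29, 1.29], [0.11, 2.56], [-1.05, 4.19], [0.11, 1.86], [-2.63, 2.63]. Speed limits (rad/s): [2.22, 2.22, 3.01, 3.01, 3.14, 3.14, 3.14].

## Interface

Orientations are given as a unit quaternion [x, y, z, w].
In Python, from bench import arm, eoat, kin, viewer, job, telemetry gives the robot as it stands. Calls block until the motion is done:
- arm.movep(position, orientation): joint-space move of the TCP to a pose.
- arm.movel(position, rotation=None, max_speed=150): straight line of the TCP; rotation=None keeps the orientation; max_speed is the mean speed in mm/s.
- arm.set_joints(angles): joint-space move.
- eoat.move_gripper(opening): finger opening in mm; the grip force is fixed at half the most; returns when the fingers have stopped.
- arm.wait(seconds).
- kin.ik(position, orientation): joint angles nearest the present ones, or None.
- viewer.snapshot(name): name is "side" or "top" or "wrist"; returns a dict with "frame" (400x640x3 uint8, red, green, blue), "fx", "fy", "cx", "cy" (pixels), "rvec" (rotation vector, rad) and "tvec" (3), from world to camera coordinates, as OpenCV has them. Camera axes: x right, y down, z forward; pixel columns grow to the right and rows downward; lengths in mm; the calibration is good to about 2 mm. The wrist camera is an equidistant fisheye: a pixel r from the principal point sees the ray r / f radians off the axis. A picture is of the moment at which its call begins. There is no depth.
A pose or a line that the arm cannot do raises arm.Unreachable and nothing moves.
- job.sign_off(): hands the job in; it is judged then, once.
Readings, each from a call of its own:
- telemetry.current_time(): time.
- telemetry.current_joint_positions(): joint angles.
- telemetry.current_joint_vel(): joint speeds.
- telemetry.current_tau(): joint torques, N m.
- telemetry.current_eef_pos(): TCP position.
- telemetry.current_tool_rot(): TCP orientation.
- telemetry.current_force(): force on the tool from outside, world axes, zero at the start.
- telemetry.current_torque(): the same for the moment, N m.
- telemetry.current_gripper_width(): finger opening in mm.
- telemetry.current_gripper_force(): force on a finger pad.
Only numpy, scipy, OpenCV 4.12 (cv2) and the standard library are available. Lean on these libraries where they do the work, as an engineer would, in place of code of your own. Each camera call takes 0.05 s, during which the arm holds its last target. There are 200 camera calls.

## Task

Load the four centrifuge buckets so that the rotor will run balanced: put one centrifuge bottle upright into each bucket, with two bottles of the same kind (both red-capped or both green-capped) in the two blue-collared buckets and the other two in the two yellow-collared buckets. Lower each bottle gently to the bottom of its bucket rather than dropping it, keep the buckets standing upright on the bench, and leave the amber bottle and the tube rack where they are.

Things in the scene. Friction and masses are not known exactly. Their poses are not given: they have to be found in the camera images.
- bucket_blue_a: Open round steel centrifuge bucket with a blue collar round its rim, standing on the bench, one of the blue pair. Loose, 0.55 kg. Outside 68 mm across (73 mm over the collar), 80 mm tall, with two small trunnion pins sticking out near the rim (90 mm across the pins, along its y). Opening 60 mm wide with plain straight walls; the inner floor is 6 mm above the underside. Origin: centre of its underside, z up through the mouth.
- bucket_blue_b: Open round steel centrifuge bucket with a blue collar round its rim, standing on the bench, one of the blue pair. Loose, 0.55 kg. Outside 68 mm across (73 mm over the collar), 80 mm tall, with two small trunnion pins sticking out near the rim (90 mm across the pins, along its y). Opening 60 mm wide with plain straight walls; the inner floor is 6 mm above the underside. Origin: centre of its underside, z up through the mouth.
- bucket_yellow_a: Open round steel centrifuge bucket with a yellow collar round its rim, standing on the bench, one of the yellow pair. Loose, 0.55 kg. Outside 68 mm across (73 mm over the collar), 80 mm tall, with two small trunnion pins sticking out near the rim (90 mm across the pins, along its y). Opening 60 mm wide with plain straight walls; the inner floor is 6 mm above the underside. Origin: centre of its underside, z up through the mouth.
- bucket_yellow_b: Open round steel centrifuge bucket with a yellow collar round its rim, standing on the bench, one of the yellow pair. Loose, 0.55 kg. Outside 68 mm across (73 mm over the collar), 80 mm tall, with two small trunnion pins sticking out near the rim (90 mm across the pins, along its y). Opening 60 mm wide with plain straight walls; the inner floor is 6 mm above the underside. Origin: centre of its underside, z up through the mouth.
- bottle_red_a: Tall white plastic centrifuge bottle with a ribbed red screw cap and a paper label, one of two alike (190 g). 150 mm tall, body 42 mm across; the cap is 44 mm across and takes the top 26 mm, with a narrower neck (34 mm) for 11 mm under it. Take it by the cap from above; set in a bucket, the cap stands well clear of the rim (the top is then 156 mm above the bench). Origin: centre of its underside, z up.
- bottle_red_b: Tall white plastic centrifuge bottle with a ribbed red screw cap and a paper label, one of two alike (190 g). 150 mm tall, body 42 mm across; the cap is 44 mm across and takes the top 26 mm, with a narrower neck (34 mm) for 11 mm under it. Take it by the cap from above; set in a bucket, the cap stands well clear of the rim (the top is then 156 mm above the bench). Origin: centre of its underside, z up.
- bottle_green_a: Shorter white plastic centrifuge bottle with a ribbed green screw cap and a paper label, one of two alike (130 g). 125 mm tall, body 42 mm across; the cap is 44 mm across and takes the top 26 mm, with a narrower neck (34 mm) for 11 mm under it. Take it by the cap from above; set in a bucket, the cap stands well clear of the rim (the top is then 131 mm above the bench). Origin: centre of its underside, z up.
- bottle_green_b: Shorter white plastic centrifuge bottle with a ribbed green screw cap and a paper label, one of two alike (130 g). 125 mm tall, body 42 mm across; the cap is 44 mm across and takes the top 26 mm, with a narrower neck (34 mm) for 11 mm under it. Take it by the cap from above; set in a bucket, the cap stands well clear of the rim (the top is then 131 mm above the bench). Origin: centre of its underside, z up.
- amber_bottle: Brown glass reagent bottle with a black cap, 120 mm tall, 52 mm across; not for the centrifuge, it stays where it stands, loose among the other things. Origin: centre of its underside.
- tube_rack: Blue plastic rack with small capped tubes at the right-hand side, 200 mm long (its x) by 72 mm, 98 mm high with the tubes; loose, stays where it is. Origin: centre of its underside.

How it is judged:
By the outcome, as a careful person would: the job done as asked, in the order asked, and still so for the second after the job is handed in, with the robot touching nothing.
It also fails if it takes over 120 s, if anything falls off the work surface, if the arm or the gripper's body presses on something with over 40 N, if the wrist force passes 120 N, or if a joint passes its speed limit or range.

## Working session

There is one attempt and no reset: what is moved stays moved. The work goes in short steps, each a Python script; the robot and the scene stay as the last script left them, time stands still between calls to the robot, and variables do not carry over. Pictures are saved under pics/ and viewed, at most 14 in all, crops included, and the job is handed in when it is done.

```bash
ls; mkdir -p pics; python3 - <<'E'
from bench import viewer, telemetry
import cv2, pickle
d={}
for n in ("top","side","wrist"):
    s=viewer.snapshot(n); d[n]=s
    cv2.imwrite(f"pics/{n}0.png",s["frame"][:,:,::-1]); print(n,s["fx"],s["fy"],s["cx"],s["cy"],s["rvec"],s["tvec"])
pickle.dump(d,open("s0.pkl","wb")); print(telemetry.current_time(),telemetry.current_tool_rot())
E
```

```text
pics
top 463.1807466346399 463.1807466346399 313.87097699960765 207.25066659809028 [ 2.18186111 -2.12442784  0.16097997] [ -86.96453972  505.33606081 1110.95653319]
side 374.38697809965106 374.38697809965106 320.22895740995506 200.5003356938493 [ 2.33063918 -0.76211066  0.27895536] [-456.94442055  240.20951103  696.20075911]
wrist 309.70691628693146 309.70691628693146 316.3175229875174 198.8259525120342 [-2.36583297 -1.59702275 -0.26442581] [-723.87737776  -41.70815207  381.05914875]
0.15 [ 1.90699278e-01  9.81648319e-01 -5.99892256e-04 -4.96700150e-05]
```

View pics/top0.png

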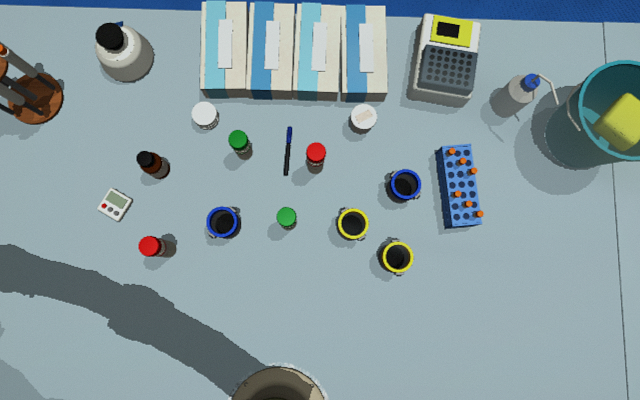

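View pics/side0.png

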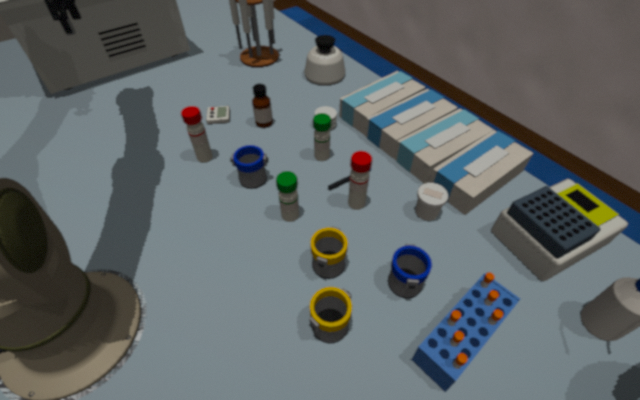

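The top view shows red caps at (316,152) and (150,246), green caps at (238,140) and (286,217), blue rims at (405,185) and (223,222), yellow rims at (352,224) and (397,257), and the amber bottle at (150,160). All of these are unoccluded in the side view too, with red at (193,115) and (360,160), green at (321,122) and (287,182). I'll triangulate from the two views.

```bash
cat > vis.py <<'E'
import cv2, numpy as np
HSV={"red":[((0,130,60),(8,255,255)),((172,130,60),(180,255,255))],"green":[((50,110,30),(85,255,255))],
     "blue":[((108,140,40),(128,255,255))],"yellow":[((22,130,60),(34,255,255))]}
def blobs(s,col,roi=None):
    """centres (px) and sizes of colour blobs: cap silhouette centre, or the ellipse centre of a rim's inner hole"""
    h=cv2.cvtColor(s["frame"],cv2.COLOR_RGB2HSV); m=sum(cv2.inRange(h,np.array(a),np.array(b)) for a,b in HSV[col])
    cs,hi=cv2.findContours(m,cv2.RETR_CCOMP,cv2.CHAIN_APPROX_NONE); out=[]
    for c,k in zip(cs,hi[0]):
        a=cv2.contourArea(c)
        if col in("red","green"):
            if k[3]<0 and a>150: M=cv2.moments(c); out.append((M["m10"]/M["m00"],M["m01"]/M["m00"],a))
        elif k[3]>=0 and a>150: (x,y),ax,_=cv2.fitEllipse(c); out.append((x,y,a))
    return out
def P(s):
    R=cv2.Rodrigues(np.array(s["rvec"],float))[0]; return R,np.array(s["tvec"],float).reshape(3)
def ray(s,px,fish=False):
    u=np.array([(px[0]-s["cx"])/s["fx"],(px[1]-s["cy"])/s["fy"]]); R,t=P(s)
    if fish: th=np.hypot(*u); d=np.r_[u/th*np.sin(th),np.cos(th)]
    else: d=np.r_[u,1]; d/=np.linalg.norm(d)
    return -R.T@t, R.T@d
def meet(r1,r2):
    (o1,d1),(o2,d2)=r1,r2
    k=np.linalg.lstsq(np.c_[d1,-d2],o2-o1,rcond=None)[0]; a,b=o1+k[0]*d1,o2+k[1]*d2
    return (a+b)/2,np.linalg.norm(a-b)
E
python3 - <<'E'
import pickle,itertools,numpy as np
from vis import *
d=pickle.load(open("s0.pkl","rb"))
for c in HSV:
    T,S=blobs(d["top"],c),blobs(d["side"],c)
    print(c,np.round(T).tolist(),np.round(S).tolist())
    for a,b in itertools.product(T,S):
        p,g=meet(ray(d["top"],a),ray(d["side"],b))
        if g<12 and 40<p[2]<190: print("   ",np.round(a[:2]),np.round(p,1),"gap",round(g,1))
E
```

```text
red [[149.0, 246.0, 300.0], [316.0, 152.0, 266.0]] [[361.0, 161.0, 334.0], [191.0, 115.0, 252.0]]
    [149. 246.] [396.7 292.3 135.9] gap 1.3
    [316. 152.] [620.8 -73.  136.7] gap 2.1
green [[286.0, 216.0, 266.0], [238.0, 140.0, 275.0]] [[286.0, 182.0, 330.0], [322.0, 122.0, 226.0]]
    [286. 216.] [472.8  -9.1 112.3] gap 1.8
    [238. 140.] [652.2 110.3 111.5] gap 1.1
blue [[222.0, 222.0, 434.0], [406.0, 184.0, 410.0]] [[411.0, 264.0, 458.0], [249.0, 158.0, 160.0]]
    [222. 222.] [461.3 145.6  70.5] gap 1.9
    [406. 184.] [ 564.2 -292.9   72.3] gap 2.1
yellow [[398.0, 256.0, 475.0], [353.0, 223.0, 466.0], [448.0, 29.0, 301.0]] [[330.0, 308.0, 640.0], [329.0, 245.0, 392.0], [582.0, 200.0, 320.0]]
    [398. 256.] [ 389.2 -273.9   73.2] gap 2.6
    [353. 223.] [ 465.8 -167.2   71.8] gap 2.7
    [448.  29.] [ 964.2 -399.1   79. ] gap 0.7
```

View pics/wrist0.png

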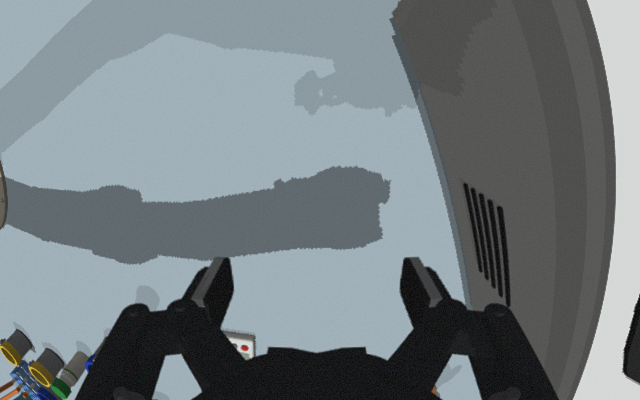

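Cap centres come out at z 136 and 112 mm, and rim centres are consistent. The wrist view shows only bench, with the bottles at the lower left edge (10–90, 330–390). I'll move now and refine with two wrist views on the way.

```bash
cat > rob.py <<'E'
from bench import arm, eoat, kin, viewer, job, telemetry as tm
import numpy as np
def q(p,dpsi=0):
    h=(np.arctan2(p[1],p[0])+np.pi/2+dpsi)/2; return [np.cos(h),np.sin(h),0.,0.]
E
python3 - <<'E'
from rob import *; from vis import *
import itertools,pickle
V=[]
for p in ([560,60,380],[560,-130,380]):
    arm.movep(p,q(p)); s=viewer.snapshot("wrist"); V.append(s)
    R,t=P(s); print("cam",np.round(-R.T@t),"axis",np.round(R[2],2),tm.current_time())
    cv2.imwrite(f"pics/w1_{len(V)}.png",s["frame"][:,:,::-1])
s=viewer.snapshot("top"); pickle.dump(V,open("s1.pkl","wb"))
for c in HSV:
    A,B=blobs(V[0],c),blobs(V[1],c)
    for a,b in itertools.product(A,B):
        p,g=meet(ray(V[0],a,1),ray(V[1],b,1))
        if g<8 and 40<p[2]<190: print(c,np.round(a),np.round(b),np.round(p,1),"gap",round(g,1))
E
```

```text
cam [550. 144. 503.] axis [ 0.04 -0.32 -0.95] 2.65
cam [578. -48. 503.] axis [-0.07 -0.32 -0.95] 3.4833
red [349. 267. 833.] [ 356.  110. 1067.] [619.5 -73.9 137.1] gap 0.5
green [247. 207. 826.] [228.  89. 916.] [472.   -9.9 113.2] gap 0.2
blue [299. 341. 288.] [342. 254. 704.] [ 564.2 -292.    70.6] gap 0.0
```

View pics/w1_1.png

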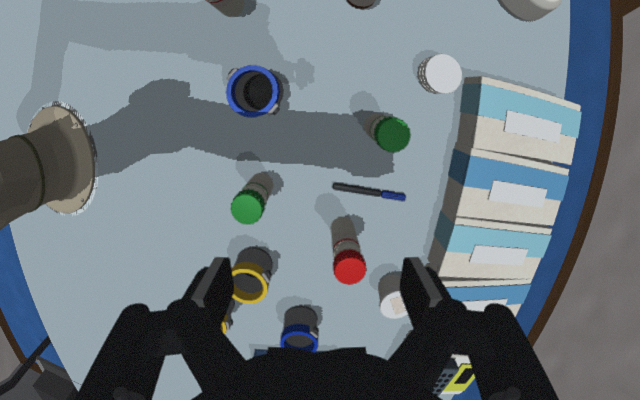

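The wrist view shows green at (247,207) and (391,133), red at (349,267), blue at (253,91). The wrist and side/top measurements agree within about 1 mm, so I'll do the first transfer.

```bash
cat >> rob.py <<'E'
def at(xy,z): return [float(xy[0]),float(xy[1]),float(z)]
def pick(xy,zc,hi=330):
    eoat.move_gripper(78)
    arm.movep(at(xy,hi),q(xy)); arm.movel(at(xy,zc+25),max_speed=250); arm.movel(at(xy,zc),max_speed=80)
    eoat.move_gripper(20); print("grip w",round(tm.current_gripper_width(),1),"f",round(tm.current_gripper_force(),1))
    arm.movel(at(xy,zc+20),max_speed=60); arm.movel(at(xy,hi),max_speed=250); print("held w",round(tm.current_gripper_width(),1))
def place(xy,zc,hi=330):
    """zc: TCP height at which the bottle stands on the bench; bucket floor is 6 mm higher"""
    arm.movep(at(xy,hi),q(xy)); arm.movel(at(xy,zc+95),max_speed=250); arm.wait(.2)
    arm.movel(at(xy,zc+14),max_speed=70); arm.wait(.3); f0=tm.current_force()[2]; z=zc+14
    while z>zc+1:
        z-=1; arm.movel(at(xy,z),max_speed=25); f=np.array(tm.current_force())
        if abs(f[2]-f0)>2.5: break
    print("contact z-zc",z-zc,"f",np.round(f,1),"f0",round(f0,1),"t",tm.current_time())
def release(xy,hi=330):
    z=tm.current_eef_pos()[2]; eoat.move_gripper(62); arm.movel(at(xy,z+60),max_speed=120); arm.movel(at(xy,hi),max_speed=250)
def look(name,*cams):
    import cv2
    for c in cams: cv2.imwrite(f"pics/{name}_{c}.png",viewer.snapshot(c)["frame"][:,:,::-1])
E
python3 - <<'E'
from rob import *
pick((620.2,-73.5),137); b=(564.2,-292.4)
place(b,137); look("p1","wrist","side")
E
```

```text
grip w 42.1 f 61.4
held w 42.5
contact z-zc 6 f [-2.   0.9  4.6] f0 -1.7 t 12.5333
```

View pics/p1_wrist.png

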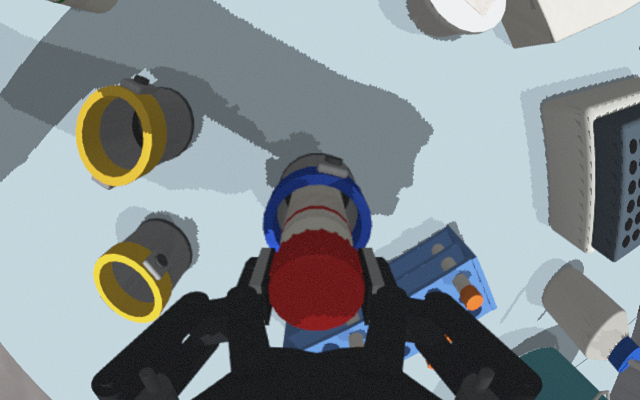

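The view shows the red bottle (cap at (316,280)) inside the blue collar at (318,215). Contact came exactly at the 6 mm floor height, and the yellow rims at (122,135) and (135,287) are clear. I'll release, check it, cross-check the yellow positions and do the next bottle.

```bash
python3 - <<'E'
from rob import *; from vis import *
import pickle,itertools
T=pickle.load(open("s0.pkl","rb"))["top"]; b=(564.2,-292.4)
s=viewer.snapshot("wrist")
for a,c in itertools.product(blobs(T,"yellow"),blobs(s,"yellow")):
    p,g=meet(ray(T,a),ray(s,c,1))
    if g<8: print("yellow",np.round(p,1),round(g,1))
release(b); look("r1","wrist")
pick((396.7,292.3),137); place((461.3,145.6),137); look("p2","wrist"); print(tm.current_time())
E
```

```text
yellow [ 390.4 -273.9   69.6] 2.6
yellow [ 467.3 -167.9   69.5] 0.1
yellow [ 742.1 -274.7  475.2] 7.2
grip w 42.6 f 59.6
held w 42.3
contact z-zc 6 f [-2.3 -0.4 13. ] f0 -1.6 t 24.9167
24.9667
```

View pics/p2_wrist.png

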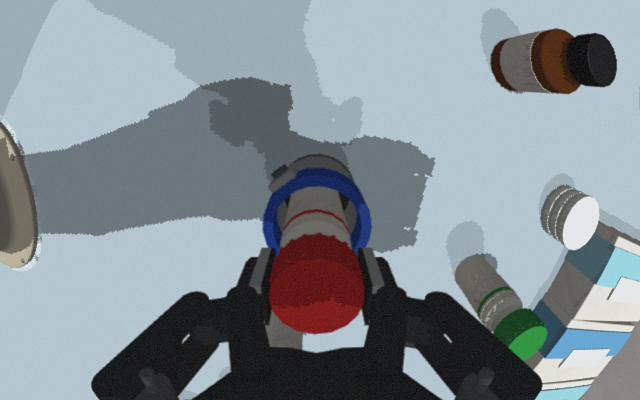

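View pics/r1_wrist.png

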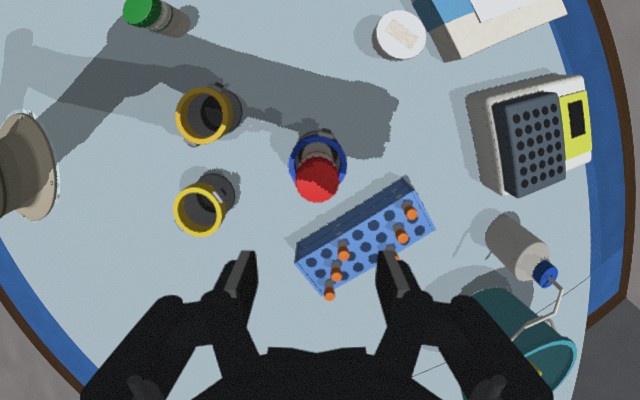

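Both red bottles are in the blue buckets: the first stands released with its cap at (318,180), the second is in its collar with the cap at (318,285). The green bottles are next.

```bash
sed -i 's/z-=1;/z-=.5;/' rob.py; python3 - <<'E'
from rob import *
release((461.3,145.6))
pick((472.2,-9.5),112); b=(466.3,-167.5); place(b,112); look("p3","wrist"); release(b)
pick((652.2,110.3),112); place((389.7,-273.9),112); look("p4","wrist"); print(tm.current_time())
E
```

```text
grip w 42.4 f 59.5
held w 42.7
contact z-zc 6.5 f [-0.8  0.9  5.1] f0 -1.9 t 37.6917
grip w 42.6 f 61.3
held w 42.3
contact z-zc 6.0 f [-0.9  2.3  9. ] f0 -1.3 t 52.425
52.475
```

View pics/p4_wrist.png

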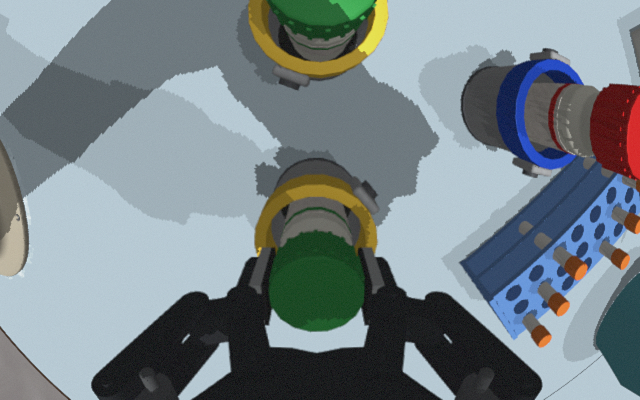

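The last green bottle (cap at (317,280)) sits inside its yellow collar, and the other green (320,20) and red (615,130) stand upright in theirs. I'll release, back off and check.

```bash
python3 - <<'E'
from rob import *; from vis import *
import itertools,pickle
release((389.7,-273.9)); p=[600,250,400]; arm.movep(p,q(p)); arm.wait(.5)
T,S=viewer.snapshot("top"),viewer.snapshot("side")
cv2.imwrite("pics/fin_top.png",T["frame"][:,:,::-1]); cv2.imwrite("pics/fin_side.png",S["frame"][:,:,::-1])
for c in ("red","green"):
    for a,b in itertools.product(blobs(T,c),blobs(S,c)):
        x,g=meet(ray(T,a),ray(S,b))
        if g<8 and 40<x[2]<200: print(c,np.round(x,1),round(g,1))
print(tm.current_time())
E
```

```text
red [460.  143.5 143.2] 1.4
red [ 564.2 -292.8  143.5] 2.5
green [ 388.6 -274.1  118.5] 1.3
green [ 466.6 -167.5  118.4] 1.3
56.8583
```

View pics/fin_side.png

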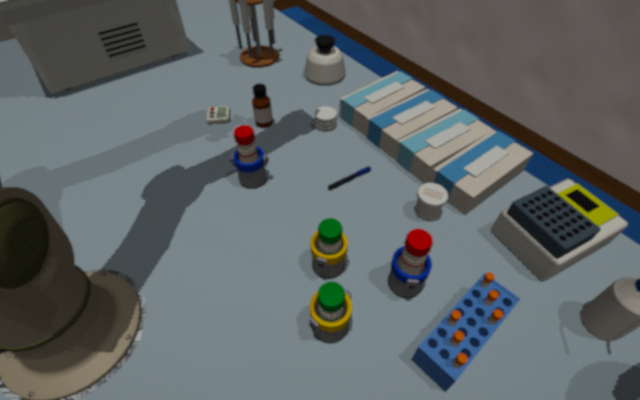

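View pics/fin_top.png

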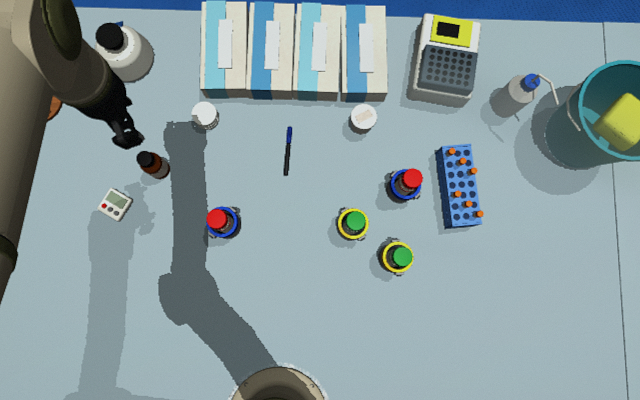

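All four bottles stand upright in their buckets: red in blue at (217,219) and (412,178), green in yellow at (355,223) and (402,257). Cap heights are 143 and 118 mm, as expected on the bucket floors, and the amber bottle and rack haven't moved.

```bash
python3 -c "
from bench import job; print(job.sign_off())"
```

```text
the job is handed in; nothing more can be done
None
```

Job handed in at about 57 s: both red-capped bottles are in the blue-collared buckets and both green-capped in the yellow-collared ones, all upright on the bucket floors, with the amber bottle and tube rack left where they were.

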